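Hold the dry-goods dispenser's gate open at the mark

ROBOT

A 6-joint arm with a two-finger parallel gripper is mounted at the origin on the work surface. World frame = base frame: x ahead of the robot, y to its left, z up, the work surface at z = 0. Lengths are in m, angles in degrees, forces in N, time in s.
With the tool pointing down it reaches from about 0.375 to 0.9 m from the base axis. Payload 3.1 kg.
Tool frame: the origin (TCP) lies on the centre line of the jaws, within the pads' length; the fingertips stand 22 mm ahead of it and the grasp point (between the pads) lies 3 mm ahead of it; y points along the fingers, z is the direction in which the jaws open and shut, and the axes are right-handed (so a half turn about y gives the same grasp; the last joint's range is limited). The gripper opens to 87 mm and grips with 3 to 60 N. Pads are 19 mm wide; open, the fingers measure 117 mm over their backs; the gripper's body (75 mm by 190 mm) begins 51 mm behind the grasp point.
Start: joints at [65.002, 30.224, 82.088, -0, 67.689, -10.227], TCP at [0.159, 0.604, 0.245] pointing down, gripper open.
Joint ranges: [-176.69, 176.69], [-43.24, 126.21], [12.49, 139.97], [-82, 262], [0, 151.66], [-163.58, 163.58]. Speed limits (degrees/s): [159.86, 159.86, 180, 180, 180, 180].

INTERFACE

Orientations are given as a 3x3 rotation matrix whose columns are the frame's x, y, z axes.
In Python, from rig import bot gives the robot as it stands.
- The arm moves only by the tool jog_arm, never from a script. Its argument "motion" is one flat list of numbers, 6 for each row, row after row: the shift along the tool's x, y, z in mm, then the turn, a rotation vector about the tool's x, y, z in degrees. A call has 1 to 20 rows; each row is the pose to reach, as a shift and turn from the pose commanded when the call began, along the tool's axes at that moment; what a row does not reach only later rows make up. A row lasts 1/8 s, in which the tool goes at most 62.5 mm and 10.7 degrees, less where a joint would pass 70% of its speed; a pose out of reach is approached as far as the arm can. A call with a gripper value outside its range is refused whole. "gripper" is the opening, from 0 (shut) to 1 (fully open), set as the call begins (left out, the last holds). The fingers move at their own pace and stop on an object; the grip force is fixed at half the most. Time passes only in rows, so rows that repeat a pose let the fingers close. It gives the time, the measured TCP pose, the force and the opening at its end, in the units of the state.
- bot.read_state(): the state, without advancing time (a new reading comes with each control period).
- bot.capture(name): name is "scene" or "side" or "wrist"; returns (picture, depth): 480x640x3 uint8, red, green, blue; 480x640 float32, m along the optical axis (not along the pixel's ray), 0 where there is no reading.
- bot.get_calibration(name): a dict with "mtx" (3x3 intrinsics, pixels), "pose" (4x4, takes a point from camera to world coordinates); the wrist camera has in their place "hand_eye" (4x4, takes a point from camera to tool coordinates, whose origin is the TCP and whose axes are the tool frame's). Camera axes: x right, y up, looking along -z (the intrinsics and any distortion apply to the point x, -y, -z); pixel columns grow to the right and rows downward; lengths in m; the calibration is good to about 2 mm. A picture is of the moment at which its call begins: read the wrist's pose just before it. get_calibration takes no time and is no camera call.
- bot.hand_in(): hands the job in, once; it reports no verdict.
The state is a dict: "time_s": time; "joint_positions": joint angles; "qvel": joint speeds; "tau": joint torques, N m; "position": TCP position; "tcp_rot": TCP orientation; "force": force on the tool from outside, world axes, zero at the start; "moment": the same for the moment, N m; "opening": opening from 0.0 (shut) to 1.0 (fully open).
Only numpy, scipy, OpenCV 4.12 (cv2) and the standard library are available. Lean on these libraries where they do the work, as an engineer would, in place of code of your own. Each camera call takes 0.05 s, during which the arm holds its last target.

TASK

The empty dry-goods dispenser is ready for its gate check: swing its raised lid gently down until it is fully shut, then take the upright handle of the spring-return gate slide and pull it straight out until the thin crossbar at the handle's foot stands over the black line on the two rails. The slide springs back if let go, so finish while still holding it steadily at the line, and leave the goods and containers around it where they are.

Things in the scene. Friction and masses are not known exactly. Their poses are not given: they have to be found in the camera images.
- dispenser: white hopper 130 (x) x 180 (y) mm, rim 162 mm high, on a steel stand fixed to the table; place and yaw (within 1 rad) vary. Origin on the table under the hopper's centre; own -x is the front, where the slide comes out. Two rails (14 mm wide, at y = +-34 mm, tops 76 mm high) run forward from under the hopper's front (x = -65 mm) to a stop bar with feet at x = -195 mm
- lid (a joint): angle of the white lid, rad: 0 fully shut, grows as it opens; starts at 0.95 to 1.4. Friction hinge (0.16 N m): it stays where it is left, even nearly shut; about 2 N at its free edge moves it
- lid_hinge (a point): midpoint of the lid's hinge axis, fixed on the dispenser 68 mm behind the hopper's centre, 166 mm above the table; the axis is parallel to the dispenser's y. At angle a the lid points from here cos(a) along the dispenser's -x and sin(a) up
- lid_edge (a point): middle of the lid's free edge on its outer (upper when shut) face; the lid is a panel 136 mm from hinge axis to this edge, 186 mm wide, 8 mm thick (its mid-plane passes through the hinge axis), with a small tab 60 mm wide standing 12 mm beyond the edge
- gate (a joint): how far the gate slide is pulled out, m: 0 shut (rest), end stop at 0.060; 0.036 has the crossbar exactly over the black line. A spring pulls it home: 3.2 N at rest, 6.1 N at the line, 8 N at the stop; plus 0.3 N friction
- gate_grip (a point): middle of the grip of the slide's black upright handle, 118 mm above the table, 115 mm in front of the hopper's centre when shut; moves with the slide along the dispenser's -x. Handle: 30 mm (x) by 22 mm (y), top 14 mm above this point, y sides free down to 84 mm above the table. A thin metal crossbar at its foot (4 x 82 mm, along y, top 84 mm high) spans the rails under this point
- mark (a point): the black line (4 mm wide, across the top of each of the two rails), point midway between the rails at rail-top height, 151 mm in front of the hopper's centre: 36 mm ahead of the crossbar when the slide is shut
- jar: bystander: glass jar with metal cap, 68 mm across, 100 mm high, origin under its centre; stands to one side of the dispenser
- can: bystander: short round metal can with a paper label, 74 mm across, 90 mm high, origin under its centre; to the other side of the dispenser
- cup: bystander: steel cup, 80 mm across, 80 mm high, origin under its centre; close beside the dispenser
- bottle_a: bystander: amber bottle standing alone, 68 mm across, 220 mm high, origin under its centre, to the robot's left
- tub: bystander: lidded white tub, 134 mm across, 125 mm high, origin under its centre, to the robot's right

How it is judged (in metres and radians):
On the way, in this order (a step that is already met when the one before it is completed fails the run):
1. the lid is lowered fully shut (value of joint lid below 0.05 rad), for 0.2 s.
2. with the lid shut, the gate slide is held at the line by the gripper (value of joint gate between 0.03 and 0.042 m and contact force between the fingers and gate above 1 N and value of joint lid below 0.05 rad), for 0.4 s.
At the end, for the whole second after the job is handed in: The lid is shut (under 0.05 rad), and the gripper still holds the gate slide, at rest, within 6 mm of the line (joint 0.030 to 0.042 m), with more than 1 N of contact between fingers and slide (all of step 2 and velocity of joint gate between -0.01 and 0.01 m/s); the arm keeps its last pose, push and grip.
It fails at once if the lid is slammed (swings shut faster than 3.5 rad/s) (velocity of joint lid below -3.5 rad/s).
It fails at once if a bystander is shifted by more than 30 mm or tipped over (distance of any of jar, can, cup, bottle_a, tub from where it was at the start of the episode above 0.03 m or angle between any of jar, can, cup, bottle_a, tub's own z axis and vertical above 0.5 rad).
It also fails if it takes over 48 s, if anything falls off the work surface, if the arm or the gripper's body presses on something with over 40 N, if the wrist force passes 120 N, or if a joint passes its speed limit or range.

## Working session

There is one attempt and no reset: what is moved stays moved. The work goes in short steps, Python scripts to look and compute and a tool call to move; the robot and the scene stay as the last step left them, time stands still between calls to the robot, and variables do not carry over. Pictures are saved under pics/ and viewed, and the job is handed in when it is done.

Besides the shell and the picture viewer there is one more tool, called after ">>>" by a JSON object that holds its "method" and its "body". jog_arm: Moves the arm, as the interface text tells. Its arguments: {"type":"object","properties":{"motion":{"type":"array","items":{"type":"number"}},"gripper":{"type":"number"}},"required":["motion"]}

```bash
ls; mkdir -p pics; python3 - <<'E'
from rig import bot
import cv2,numpy as np
s=bot.read_state();print(s)
for n in("scene","side","wrist"):
    p,d=bot.capture(n);cv2.imwrite(f"pics/{n}0.png",p[:,:,::-1]);np.save(f"pics/{n}0.npy",d)
    print(n,bot.get_calibration(n))
E
```

```text
pics
{'time_s': 0.0, 'joint_positions': array([ 6.50024362e+01,  3.02816488e+01,  8.21560465e+01, -4.31266070e-04,
        6.76872361e+01, -1.02285772e+01]), 'qvel': array([ 0.08176965,  0.04480573, -0.01794593,  0.02906558, -0.048249  ,
        0.04775711]), 'tau': array([ 3.81159100e-05, -4.40038168e+01, -1.76594245e+01,  6.32615970e-02,
        5.82305412e-02, -1.61046210e-04]), 'position': array([0.15902349, 0.6037325 , 0.24354468]), 'tcp_rot': array([[ 9.66962072e-01, -9.15108771e-04,  2.54918640e-01],
       [-2.54919999e-01, -1.97915335e-03,  9.66960122e-01],
       [-3.80350609e-04, -9.99997623e-01, -2.14704575e-03]]), 'force': array([ 1.22659568,  0.33778437, -0.46475287]), 'moment': array([-0.02216049,  0.01346011,  0.00878443]), 'opening': 0.9982776222684554}
scene {'mtx': array([[443.34262793,   0.        , 316.4991019 ],
       [  0.        , 443.34262793, 238.37422463],
       [  0.        ,   0.        ,   1.        ]]), 'pose': array([[ 0.18267856, -0.90652701,  0.38057498,  1.00794207],
       [ 0.9831698 ,  0.16749842, -0.07294803, -0.09917353],
       [ 0.00238365,
[... 348 characters left out ...]
[-0.34998529,  0.64581404, -0.67855326, -1.012719  ],
       [-0.01481289,  0.72045961,  0.69333868,  1.1330021 ],
       [ 0.        ,  0.        ,  0.        ,  1.        ]])}
wrist {'mtx': array([[399.72700905,   0.        , 321.53654706],
       [  0.        , 399.72700905, 239.63244562],
       [  0.        ,   0.        ,   1.        ]]), 'hand_eye': array([[ 5.51166603e-04, -9.55783635e-01, -2.94070296e-01,
        -8.11833375e-02],
       [ 1.01408739e-03,  2.94070723e-01, -9.55783125e-01,
        -1.39469878e-01],
       [ 9.99999334e-01,  2.28582759e-04,  1.13133009e-03,
         4.37088638e-04],
       [ 0.00000000e+00,  0.00000000e+00,  0.00000000e+00,
         1.00000000e+00]])}
```

View pics/scene0.png

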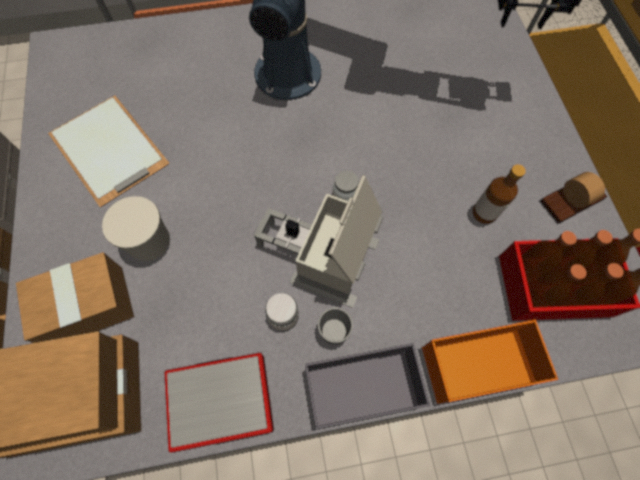

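View pics/side0.png

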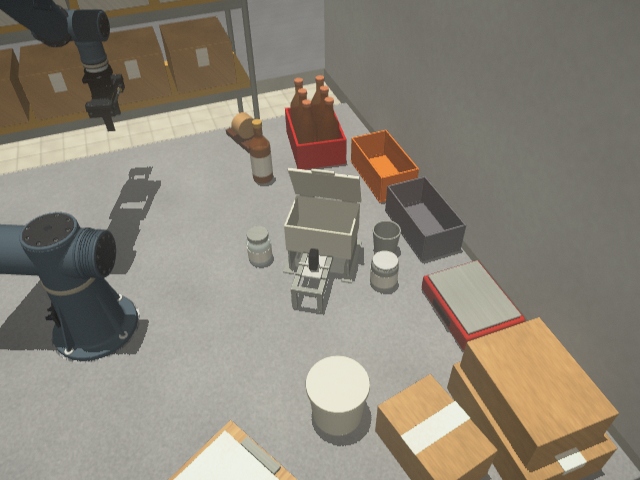

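The dispenser is at about (325,240) in scene, with the slide handle at (292,228) and its front toward image-left (world -y). I'll enlarge both views for detail.

```bash
python3 - <<'E'
import cv2
a=cv2.imread("pics/scene0.png")[165:315,240:400];cv2.imwrite("pics/sc_c.png",cv2.resize(a,None,fx=4.8,fy=4,interpolation=2)[:, :800] if 0 else cv2.resize(a,(640,600),interpolation=2))
a=cv2.imread("pics/side0.png")[160:320,240:410];cv2.imwrite("pics/si_c.png",cv2.resize(a,(595,560),interpolation=2))
E
```

```text
(no output)
```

View pics/sc_c.png

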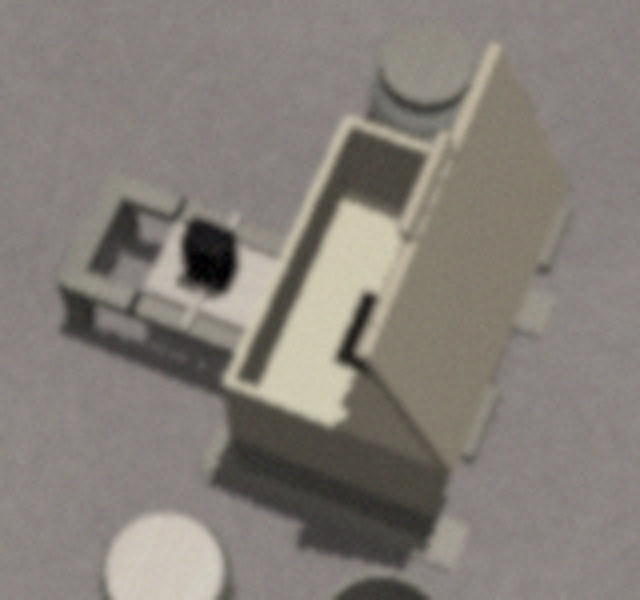

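View pics/si_c.png

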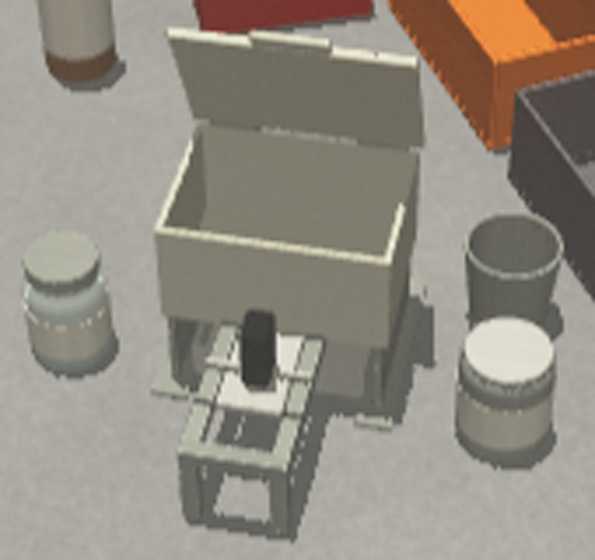

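View pics/wrist0.png

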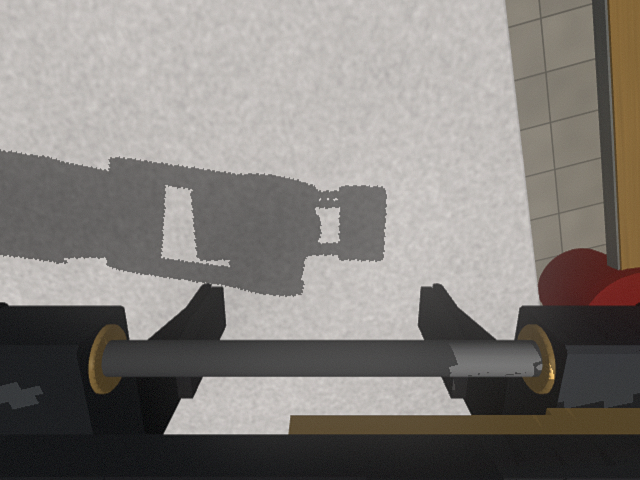

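```bash
cat >h.py <<'E'
import numpy as np, cv2
from scipy.optimize import least_squares
from rig import bot
def proj(cal,P,pose=None):
    T=np.linalg.inv(cal["pose"] if pose is None else pose);P=np.atleast_2d(P)
    c=P@T[:3,:3].T+T[:3,3];K=cal["mtx"]
    return np.c_[K[0,0]*c[:,0]/-c[:,2]+K[0,2],K[1,1]*-c[:,1]/-c[:,2]+K[1,2]]
def d2w(p,P):
    x,y,w=p[:3];c,s=np.cos(w),np.sin(w);P=np.atleast_2d(P)
    return P@np.array([[c,-s,0],[s,c,0],[0,0,1]]).T+[x,y,0]
def lidp(a,r,y,off=0.004):  # off toward outer face; inner face is down when shut
    # outward normal at a=0 is +z; direction (-cos,.,sin); normal (sin,.,cos)
    return [-r*np.cos(a)+off*np.sin(a)+.068,y,r*np.sin(a)+off*np.cos(a)+.166]
def w_from(cal,u,v,z=None,d=None):
    K=cal["mtx"];r=np.array([(u-K[0,2])/K[0,0],-(v-K[1,2])/K[1,1],-1]);R=cal["pose"][:3,:3];t=cal["pose"][:3,3]
    r=R@r; return t+r*((z-t[2])/r[2] if d is None else d)
E
cat > fit.py <<'E'
from h import *
sc=bot.get_calibration("scene");si=bot.get_calibration("side")
S=lambda x,y:(240+x/4-.4,165+y/4-.4)
I=lambda x,y:(240+x/3.5-.4,160+y/3.5-.4)
def res(p):
    a=p[3]
    ps=d2w(p,[[-.065,.09,.162],[-.065,-.09,.162],lidp(a,.136,.093,.004),lidp(a,.136,-.093,-.0),lidp(a,0,.093,.004),lidp(a,0,-.093,.004)])
    ms=np.array([S(350,117),S(230,385),S(497,43),S(365,355),S(570,185),S(450,467)])
    pi=d2w(p,[[-.065,.09,.162],[-.065,-.09,.162],lidp(a,.136,.093,0),lidp(a,.136,-.093,0)])
    mi=np.array([I(157,230),I(393,260),I(170,30),I(417,60)])
    return np.r_[(proj(sc,ps)-ms).ravel(),(proj(si,pi)-mi).ravel()]
if __name__=="__main__":
    r=least_squares(res,[.6,0,1.2,1.2],loss="soft_l1");print(r.x,np.degrees(r.x[2:]));print(r.fun.reshape(-1,2).round(1))
    p=r.x;np.save("p.npy",p)
    print("grip",d2w(p,[-.115,0,.118]),"mark",d2w(p,[-.151,0,.076]))
    pts=d2w(p,[[-.115,0,.132],[-.117,.041,.084],[-.117,-.041,.084],[-.195,.041,.076],[-.195,-.041,.076],[-.065,0,.162]])
    for n,c in(("scene",sc),("side",si)):
        im=cv2.imread(f"pics/{n}0.png");uv=proj(c,pts);print(n,uv.round(1))
        o=(240,165) if n=="scene" else (240,160)
        im=cv2.resize(im[o[1]:o[1]+150,o[0]:o[0]+160],None,fx=4,fy=4,interpolation=2)
        for u,v in uv: cv2.circle(im,(int((u-o[0]+.4)*4),int((v-o[1]+.4)*4)),3,(0,0,255),-1)
        cv2.imwrite(f"pics/fit_{n}.png",im)
    # bystanders by depth in scene
    d=np.load("pics/scene0.npy")
    for nm,u,v,h in(("jar",346,183,.1),("can",281,308,.09),("cup",334,326,.08),("tub",131,222,.125)):
        print(nm,w_from(sc,u,v,z=h),w_from(sc,u,v,d=d[v,u]))
    print("bottle",w_from(sc,517,171,z=.22))
E
python3 fit.py
```

```text
[0.63544097 0.02233786 1.00708446 1.14705594] [57.70168936 65.72146437]
[[-1.  -0.4]
 [-1.   0.3]
 [ 1.1 -0.7]
 [-0.4  0.4]
 [ 0.5  0.1]
 [ 2.7  2.6]
 [-0.4  0. ]
 [-0.3  0.4]
 [-0.8  0.4]
 [ 0.3  0.1]]
grip [[ 0.57399332 -0.07486907  0.118     ]] mark [[ 0.55475753 -0.10529906  0.076     ]]
scene [[291.8 224.2]
 [298.5 218.1]
 [285.3 246.7]
 [269.9 209. ]
 [256.2 236.9]
 [311.6 226.2]]
side [[313.6 251.3]
 [298.8 262.5]
 [329.2 266.8]
 [291.8 286.4]
 [323.2 291.1]
 [317.5 229.8]]
jar [0.47149887 0.07824008 0.1       ] [0.47009254 0.07870518 0.09745008]
can [ 0.75517071 -0.13124651  0.09      ] [ 0.75545018 -0.13121105  0.09108645]
cup [ 0.81485903 -0.02096928  0.08      ] [ 0.79978648 -0.01486446  0.00250982]
tub [ 0.49633511 -0.44571052  0.125     ] [ 0.49514914 -0.44651383  0.12280318]
bottle [0.5768879  0.43804741 0.22      ]
```

View pics/fit_scene.png

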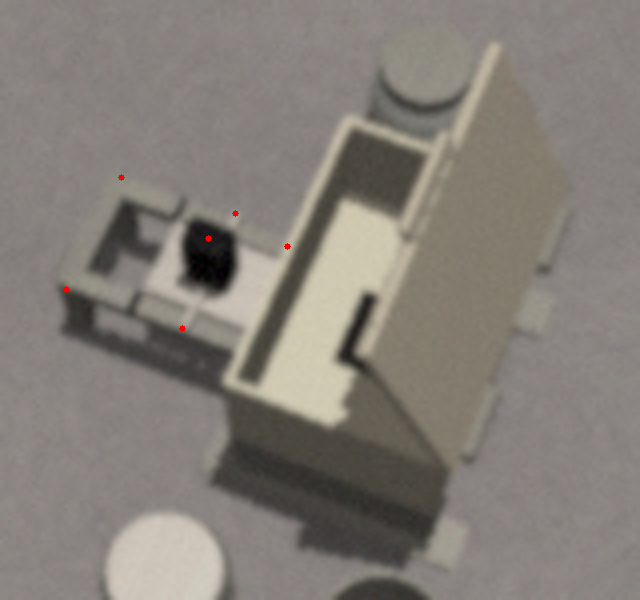

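View pics/fit_side.png

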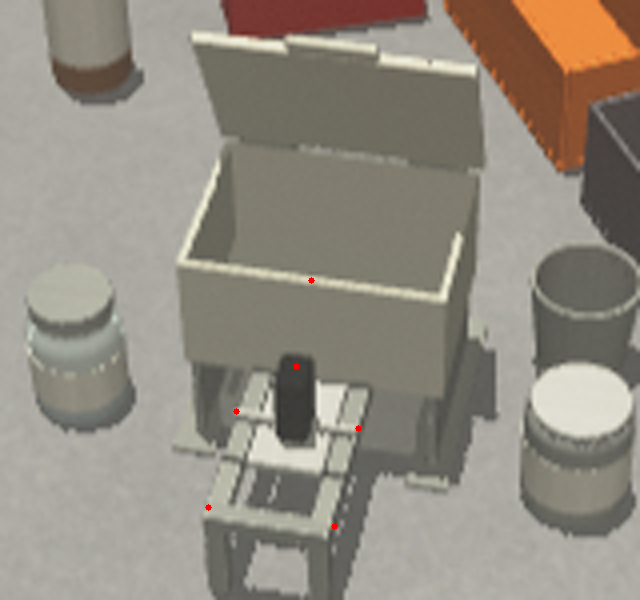

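The fit agrees with the handle, the crossbar and the rails to within a few px: dispenser at (0.635, 0.022), yaw 57.7°, lid at 1.15 rad. Next I'll work out the moves.

```bash
cat >plan.py <<'E'
from h import *
from scipy.spatial.transform import Rotation as Ro
p=np.load("p.npy");w=p[2]
xd=np.array([np.cos(w),np.sin(w),0]);yd=np.array([-np.sin(w),np.cos(w),0])
RT=np.c_[-xd,[0,0,-1.],-yd]
def shift(tgt_d):  # TCP target in dispenser coords -> tool shift mm + rotvec deg
    s=bot.read_state();R=s["tcp_rot"]
    return np.r_[1e3*R.T@(d2w(p,tgt_d)[0]-s["position"]),Ro.from_matrix(R.T@RT).as_rotvec(degrees=True)].round(1)
def where():
    s=bot.read_state();q=s["position"]-[p[0],p[1],0]
    print("t",s["time_s"],"tcp in disp mm",(1e3*np.array([q@xd,q@yd,q[2]])).round(1),"F_d",np.round([s["force"]@xd,s["force"]@yd,s["force"][2]],1),"open",round(s["opening"],3),"roterr",Ro.from_matrix(s["tcp_rot"].T@RT).as_rotvec(degrees=True).round(2))
E
python3 -c "
from plan import *
where();print(shift([.08,0,.40]))"
```

```text
t 0.15 tcp in disp mm [237.  713.4 243.8] F_d [-0.2 -0.5 -0.4] open 1.0 roterr [8.0000e-02 1.0753e+02 8.0000e-02]
[ 6.329e+02 -1.558e+02 -3.649e+02  1.000e-01  1.075e+02  1.000e-01]
```

>>> {"method": "jog_arm", "body": {"motion": [0,-155,0,0,10,0,60,-155,-35,0,20,0,633,-155,-365,0,107.5,0,633,-155,-365,0,107.5,0,633,-155,-365,0,107.5,0,633,-155,-365,0,107.5,0,633,-155,-365,0,107.5,0,633,-155,-365,0,107.5,0,633,-155,-365,0,107.5,0,633,-155,-365,0,107.5,0,633,-155,-365,0,107.5,0,633,-155,-365,0,107.5,0,633,-155,-365,0,107.5,0,633,-155,-365,0,107.5,0,633,-155,-365,0,107.5,0,633,-155,-365,0,107.5,0,633,-155,-365,0,107.5,0,633,-155,-365,0,107.5,0], "gripper": 0}}

```text
time_s: 2.4
position: [0.6777, 0.0911, 0.4]
tcp_rot: [[-0.533, 0.0, 0.846], [-0.846, 0.0, -0.533], [-0.0, -1.0, 0.0]]
force: [0.6, -1.1, 0.3]
opening: 0.003
```

```bash
python3 -c "
from plan import *
where();print(shift([.065,0,.281]));print(bot.read_state()['joint_positions'])
for n in ('wrist','scene'):
    a,d=bot.capture(n);cv2.imwrite('pics/%s1.png'%n,a[:,:,::-1])"
```

```text
t 2.4 tcp in disp mm [ 80.7   1.  400. ] F_d [-0.6 -1.1  0.3] open 0.003 roterr [-0.02  0.11 -0.01]
[ 1.58e+01  1.19e+02  9.00e-01 -0.00e+00  1.00e-01 -0.00e+00]
[-1.68458317e+00  2.85495200e+01  6.04456692e+01  1.75753581e-03
  9.09826221e+01  3.04998953e+01]
```

View pics/wrist1.png

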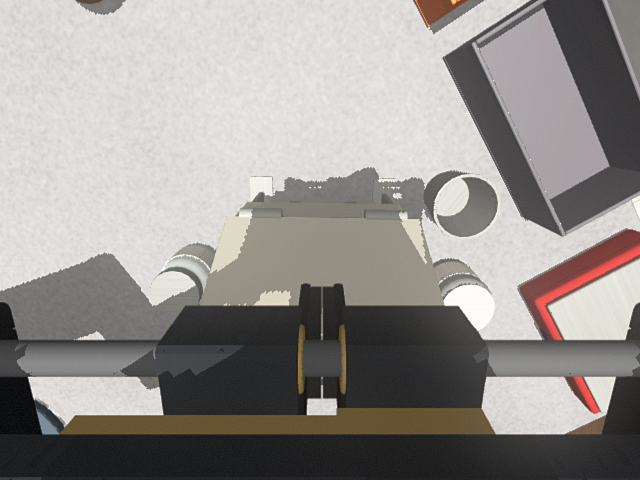

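View pics/scene1.png

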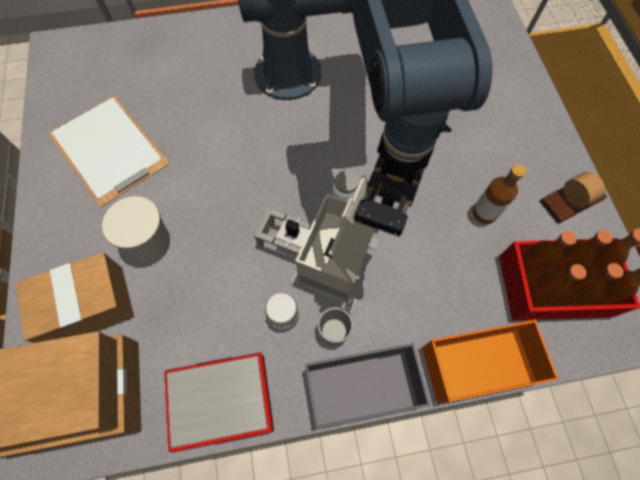

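The wrist view shows the closed fingers centred over the lid's outer face, with the hinge line level at row ~216. Next I descend behind the lid and follow its arc.

```bash
python3 -c "
from plan import *
for a in np.r_[1.3:0.09:-0.1,0.05,0.0]:
    q=np.array(lidp(a,.1,0))*1e3+[9.5,0,22]; print(round(a,2),(80.7-q[0]).round(1),(400-q[2]).round(1))"
```

```text
1.3 26.1 114.6
1.2 35.7 117.3
1.1 45.0 121.1
1.0 53.9 125.7
0.9 62.2 131.2
0.8 70.0 137.5
0.7 77.1 144.5
0.6 83.5 152.2
0.5 89.0 160.5
0.4 93.7 169.4
0.3 97.6 178.6
0.2 100.4 188.2
0.1 102.3 198.0
0.05 102.9 203.0
0.0 103.2 208.0
```

>>> {"method": "jog_arm", "body": {"motion": [16,50,0,0,0,0,16,90,0,0,0,0,16,113,0,0,0,0,16,113,0,0,0,0,21,114,0,0,0,0,26,115,0,0,0,0,31,116,0,0,0,0,36,117,0,0,0,0,40.5,119,0,0,0,0,45,121,0,0,0,0,49.5,123.5,0,0,0,0,54,126,0,0,0,0,58,128.5,0,0,0,0,62,131,0,0,0,0,66,134.5,0,0,0,0,70,137.5,0,0,0,0,70,137.5,0,0,0,0]}}

```text
time_s: 4.62
position: [0.6405, 0.0305, 0.2615]
tcp_rot: [[-0.534, -0.001, 0.845], [-0.845, -0.0, -0.534], [0.001, -1.0, -0.001]]
force: [0.4, -0.1, 0.4]
opening: 0.005
```

```bash
python3 -c "
from plan import *
where()
for n in ('wrist','side'):
    a,d=bot.capture(n);cv2.imwrite('pics/%s2.png'%n,a[:,:,::-1])
a=cv2.imread('pics/side2.png')[130:320,200:450];cv2.imwrite('pics/side2c.png',cv2.resize(a,None,fx=3,fy=3))"
```

```text
t 4.625 tcp in disp mm [9.600e+00 1.000e-01 2.615e+02] F_d [ 0.1 -0.4  0.4] open 0.005 roterr [0.05 0.01 0.04]
```

View pics/side2c.png

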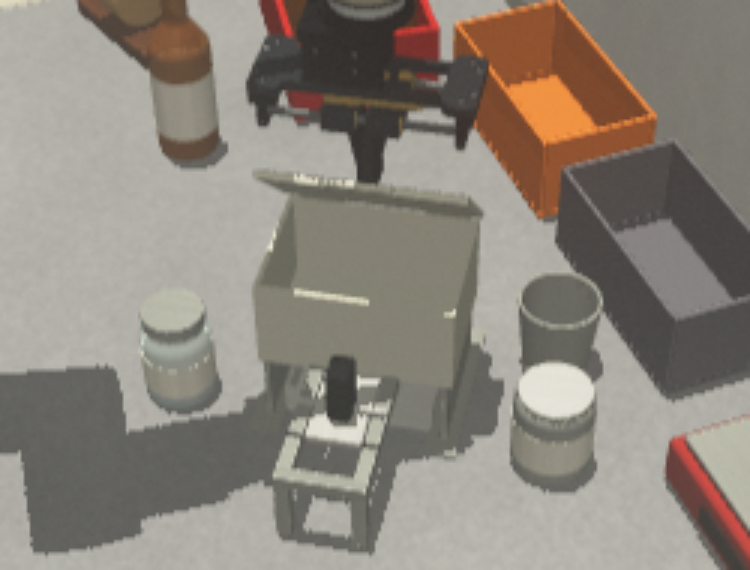

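The lid is following the finger and is now around 0.8 rad. I'll continue along the arc.

>>> {"method": "jog_arm", "body": {"motion": [3.5,3.5,0,0,0,0,7,7,0,0,0,0,10.5,11,0,0,0,0,13.5,14.5,0,0,0,0,16.5,19,0,0,0,0,19,23,0,0,0,0,21.5,27.5,0,0,0,0,23.5,32,0,0,0,0,26,36.5,0,0,0,0,27.5,41,0,0,0,0,29,46,0,0,0,0,30.5,50.5,0,0,0,0,31.5,55.5,0,0,0,0,32.5,60.5,0,0,0,0,32.5,62.5,0,0,0,0,33,65,0,0,0,0,33,67.5,0,0,0,0,33,67.5,0,0,0,0]}}

```text
time_s: 6.98
position: [0.6233, 0.0029, 0.1943]
tcp_rot: [[-0.534, -0.0, 0.846], [-0.846, -0.0, -0.534], [0.0, -1.0, -0.0]]
force: [1.0, -0.3, -0.3]
opening: 0.003
```

```bash
python3 -c "
from plan import *
where()
a,d=bot.capture('side');cv2.imwrite('pics/side3.png',a[:,:,::-1])
a=cv2.imread('pics/side3.png')[130:320,200:450];cv2.imwrite('pics/side3c.png',cv2.resize(a,None,fx=3,fy=3))"
```

```text
t 6.975 tcp in disp mm [-2.290e+01 -1.000e-01  1.943e+02] F_d [ 0.3 -1.  -0.3] open 0.003 roterr [0.01 0.03 0.01]
```

View pics/side3c.png

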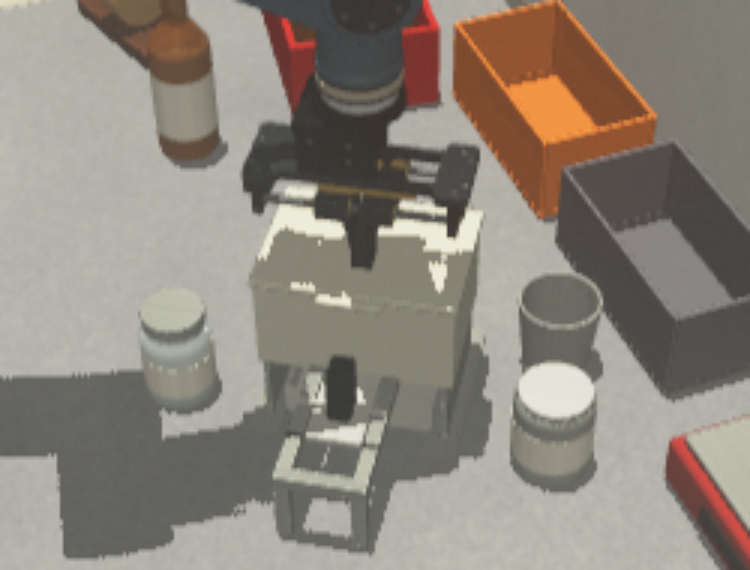

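Nearly shut, and there is no contact load yet. I'll press down in small steps and watch the force.

>>> {"method": "jog_arm", "body": {"motion": [0,1,0,0,0,0,0,2,0,0,0,0,0,3,0,0,0,0,0,3,0,0,0,0]}}

```text
time_s: 7.52
position: [0.6235, 0.0029, 0.1924]
tcp_rot: [[-0.534, 0.001, 0.846], [-0.846, -0.0, -0.534], [-0.0, -1.0, 0.001]]
force: [-0.8, 0.1, 5.1]
opening: 0.005
```

>>> {"method": "jog_arm", "body": {"motion": [0,1,0,0,0,0,0,2,0,0,0,0,0,2,0,0,0,0]}}

```text
time_s: 7.9
position: [0.6235, 0.0028, 0.1923]
tcp_rot: [[-0.534, 0.001, 0.846], [-0.846, -0.001, -0.534], [-0.0, -1.0, 0.002]]
force: [-3.7, -0.9, 14.4]
opening: 0.005
```

It stops firmly at 14 N with the tip at z = 0.1703, which is the shut lid's top face. Now I'll lift, open and move over the handle.

>>> {"method": "jog_arm", "body": {"motion": [0,-30,0,0,0,0,0,-62,0,0,0,0,40,-62,0,0,0,0,97,-62,0,0,0,0,97,-62,0,0,0,0,97,-62,0,0,0,0,97,-62,0,0,0,0], "gripper": 0.8}}

```text
time_s: 8.78
position: [0.5721, -0.0782, 0.2514]
tcp_rot: [[-0.533, 0.0, 0.846], [-0.846, 0.0, -0.533], [-0.0, -1.0, 0.0]]
force: [-0.6, -0.1, -0.1]
opening: 0.721
```

```bash
python3 -c "
from plan import *
where();print(shift([-.120,0,.126]))
for n in ('wrist','side','scene'):
    a,d=bot.capture(n);cv2.imwrite('pics/%s4.png'%n,a[:,:,::-1]);np.save('pics/%s4.npy'%n,d)
a=cv2.imread('pics/side4.png')[130:320,200:450];cv2.imwrite('pics/side4c.png',cv2.resize(a,None,fx=3,fy=3))
s=bot.read_state();T=np.eye(4);T[:3,:3]=s['tcp_rot'];T[:3,3]=s['position'];c=bot.get_calibration('wrist')
pts=d2w(p,[[-.1,.011,.132],[-.1,-.011,.132],[-.13,.011,.132],[-.13,-.011,.132],[-.117,.041,.084],[-.117,-.041,.084],[-.195,.041,.076],[-.195,-.041,.076]])
uv=proj(c,pts,T@c['hand_eye']);print(uv.round())
im=cv2.imread('pics/wrist4.png')
for u,v in uv: cv2.circle(im,(int(u),int(v)),2,(0,0,255),-1)
cv2.imwrite('pics/wrist4m.png',im)"
```

```text
t 8.775 tcp in disp mm [-1.188e+02 -2.000e-01  2.514e+02] F_d [-0.4  0.4 -0.1] open 0.721 roterr [-0.01  0.09 -0.02]
[ 1.200e+00  1.254e+02 -2.000e-01 -0.000e+00  1.000e-01 -0.000e+00]
[[305. 215.]
 [338. 215.]
 [306. 257.]
 [338. 257.]
 [270. 221.]
 [373. 221.]
 [274. 306.]
 [369. 306.]]
```

View pics/wrist4m.png

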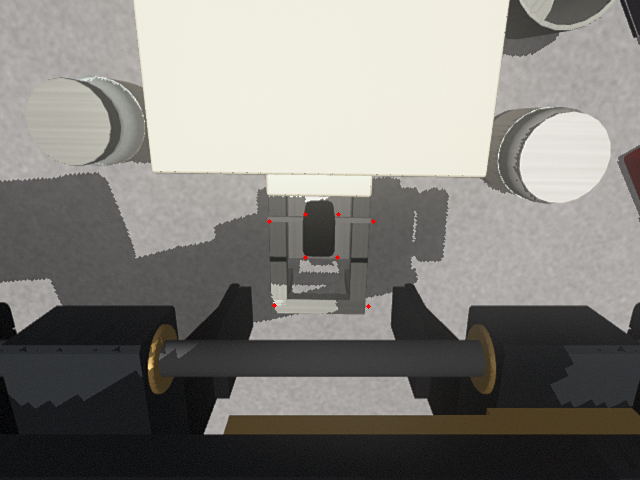

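View pics/side4c.png

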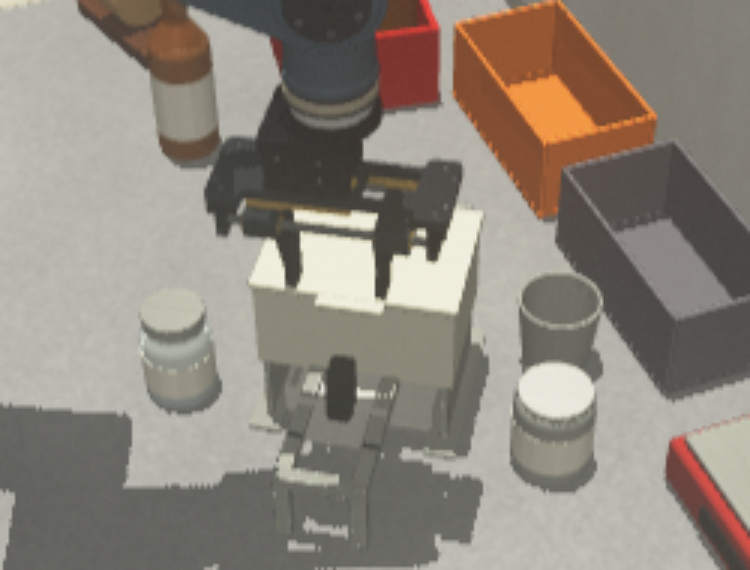

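The lid is shut in both views: its tab lies at (320,185) in the wrist picture. The predicted handle, crossbar and rail points sit within ~3 px, with the handle about 1 mm toward the left jaw. Descending to grasp.

>>> {"method": "jog_arm", "body": {"motion": [1,40,-1,0,0,0,1,75,-1,0,0,0,1,100,-1,0,0,0,1,115,-1,0,0,0,1,124,-1,0,0,0,1,124,-1,0,0,0]}}

```text
time_s: 9.68
position: [0.5703, -0.0793, 0.1274]
tcp_rot: [[-0.534, -0.0, 0.846], [-0.846, 0.0, -0.534], [0.0, -1.0, -0.0]]
force: [-0.7, 0.6, 0.2]
opening: 0.801
```

>>> {"method": "jog_arm", "body": {"motion": [0,0,0,0,0,0,0,0,0,0,0,0,0,0,0,0,0,0,0,0,0,0,0,0,0,0,0,0,0,0,0,0,0,0,0,0,0,0,0,0,0,0,0,0,0,0,0,0], "gripper": 0}}

```text
time_s: 10.68
position: [0.5692, -0.0788, 0.1275]
tcp_rot: [[-0.534, -0.002, 0.845], [-0.845, 0.001, -0.534], [0.0, -1.0, -0.002]]
force: [-3.3, 2.6, 2.9]
opening: 0.247
```

```bash
python3 -c "
from plan import *
where()
for n in ('wrist',):
    a,d=bot.capture(n);cv2.imwrite('pics/%s5.png'%n,a[:,:,::-1])
"
```

```text
t 10.675 tcp in disp mm [-120.9    1.9  127.5] F_d [0.4 4.1 2.9] open 0.247 roterr [ 0.14 -0.    0.01]
```

View pics/wrist5.png

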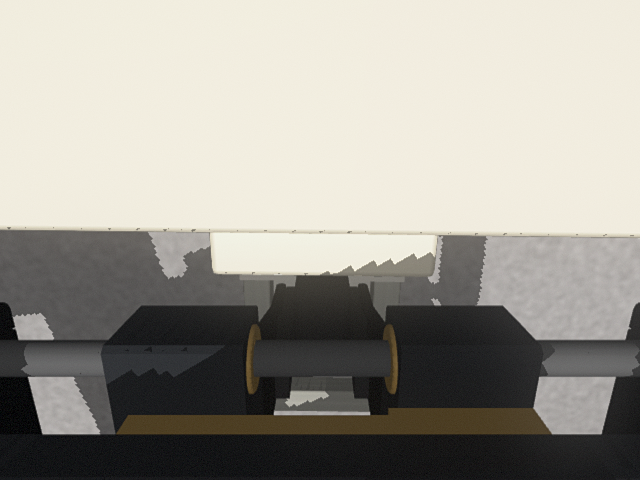

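Gripped at 21.5 mm, which matches the 22 mm handle. Now I'll pull straight out 36 mm along tool x, easing sideways by 1 mm.

>>> {"method": "jog_arm", "body": {"motion": [2,0,-1,0,0,0,4,0,-1,0,0,0,7,0,-1,0,0,0,10,0,-1,0,0,0,13,0,-1,0,0,0,16,0,-1,0,0,0,19,0,-1,0,0,0,22,0,-1,0,0,0,25,0,-1,0,0,0,28,0,-1,0,0,0,31,0,-1,0,0,0,33,0,-1,0,0,0,35,0,-1,0,0,0,36,0,-1,0,0,0,36,0,-1,0,0,0,36,0,-1,0,0,0]}}

```text
time_s: 12.72
position: [0.5501, -0.1083, 0.1275]
tcp_rot: [[-0.534, -0.0, 0.845], [-0.845, 0.002, -0.534], [-0.002, -1.0, -0.001]]
force: [-0.6, 6.7, 3.0]
opening: 0.248
```

```bash
python3 -c "
from plan import *
where()
for n in ('wrist','side','scene'):
    a,d=bot.capture(n);cv2.imwrite('pics/%s6.png'%n,a[:,:,::-1])
a=cv2.imread('pics/side6.png')[220:320,270:390];cv2.imwrite('pics/side6c.png',cv2.resize(a,None,fx=6,fy=6,interpolation=2))
a=cv2.imread('pics/scene6.png')[180:270,240:360];cv2.imwrite('pics/scene6c.png',cv2.resize(a,None,fx=6,fy=6,interpolation=2))
"
```

```text
t 12.725 tcp in disp mm [-156.1    2.4  127.5] F_d [5.4 4.1 3. ] open 0.248 roterr [ 0.06 -0.01 -0.09]
```

View pics/side6c.png

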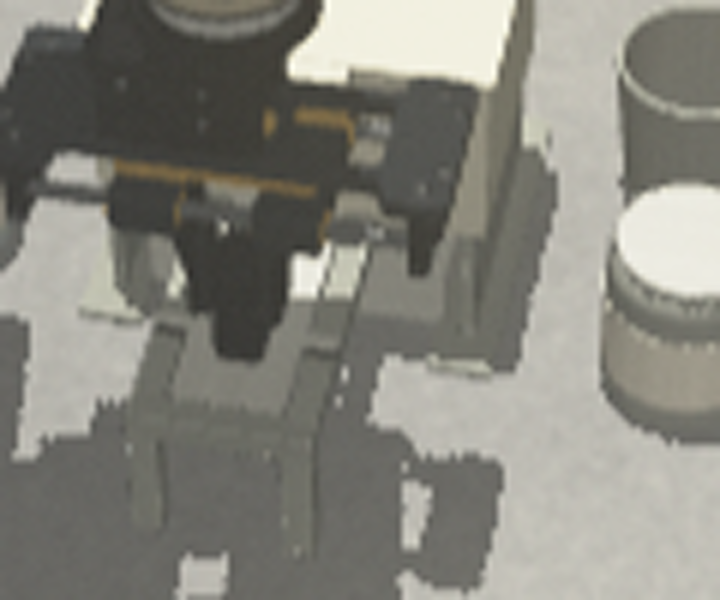

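View pics/scene6c.png

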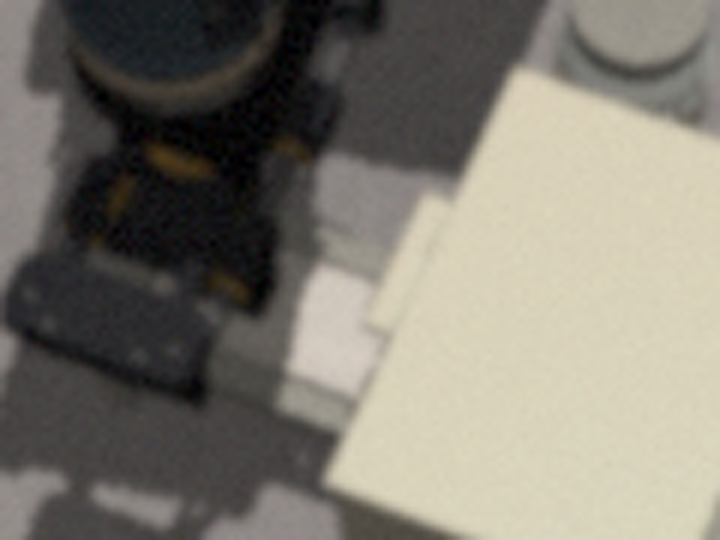

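View pics/wrist6.png

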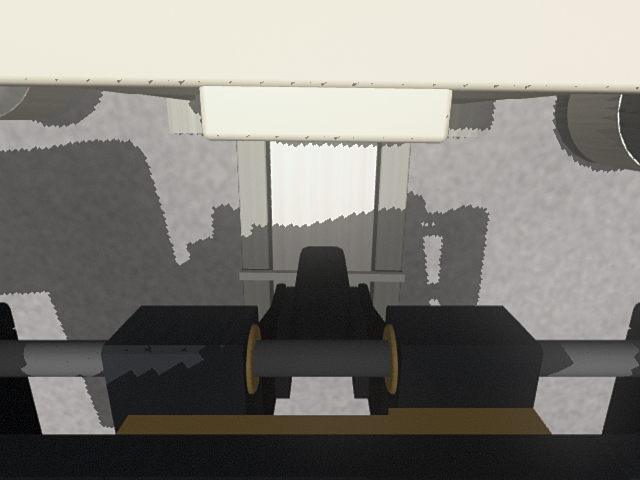

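```bash
python3 -c "
from plan import *
s=bot.read_state();T=np.eye(4);T[:3,:3]=s['tcp_rot'];T[:3,3]=s['position'];c=bot.get_calibration('wrist');c['pose']=T@c['hand_eye']
def D(q): q=q-[p[0],p[1],0];return (1e3*np.array([q@xd,q@yd,q[2]])).round(1)
print('bar',D(w_from(c,323,271,z=.084)),D(w_from(c,323,279.5,z=.084)))
print('tab',D(w_from(c,323,139,z=.162)),'rail',D(w_from(c,241,200,z=.076)),D(w_from(c,408,200,z=.076)))
a=cv2.imread('pics/wrist6.png')[230:320,200:440];cv2.imwrite('pics/w6c.png',cv2.resize(a,None,fx=3.3,fy=3.3,interpolation=2))
si=bot.get_calibration('side');print(((proj(si,d2w(p,[[-.151,.041,.084],[-.151,-.041,.084],[-.151,.041,.076],[-.151,-.041,.076]]))-[270,220])*6).round())
"
```

```text
bar [-147.1    1.9   84. ] [-151.6    1.9   84. ]
tab [-80.2   2.1 162. ] rail [-113.3   41.7   76. ] [-113.4  -39.4   76. ]
[[154. 311.]
 [340. 338.]
 [155. 323.]
 [340. 350.]]
```

View pics/w6c.png

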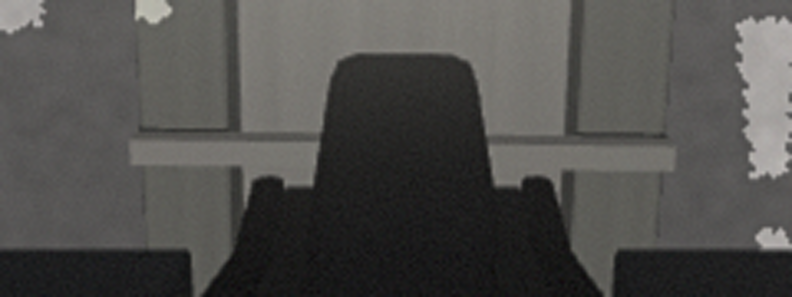

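```bash
python3 -c "
from plan import *
s=bot.read_state();T=np.eye(4);T[:3,:3]=s['tcp_rot'];T[:3,3]=s['position'];c=bot.get_calibration('wrist');c['pose']=T@c['hand_eye']
def D(q): q=q-[p[0],p[1],0];return (1e3*np.array([q@xd,q@yd,q[2]])).round(1)
print('line rear',D(w_from(c,255,269.2,z=.076)),'bar rear top',D(w_from(c,255,271.5,z=.084)),'bar front top',D(w_from(c,255,280.5,z=.084)))
where()"
```

```text
line rear [-149.3   36.7   76. ] bar rear top [-147.4   35.3   84. ] bar front top [-152.2   35.5   84. ]
t 12.875 tcp in disp mm [-156.     2.3  127.5] F_d [5.6 4.1 1.9] open 0.251 roterr [ 0.06 -0.01 -0.09]
```

The bar centre is at -149.8 mm and the line at about -151.3 mm, so it is roughly 1 mm short. A small nudge, then hold.

>>> {"method": "jog_arm", "body": {"motion": [1,0,0,0,0,0,1,0,0,0,0,0,1,0,0,0,0,0,1,0,0,0,0,0,1,0,0,0,0,0,1,0,0,0,0,0,1,0,0,0,0,0,1,0,0,0,0,0]}}

```text
time_s: 13.88
position: [0.5496, -0.1091, 0.1275]
tcp_rot: [[-0.535, 0.0, 0.845], [-0.845, 0.002, -0.535], [-0.002, -1.0, -0.001]]
force: [0.4, 6.3, 1.5]
opening: 0.249
```

```bash
python3 -c "
from plan import *
where()
a,d=bot.capture('wrist');cv2.imwrite('pics/wrist7.png',a[:,:,::-1])
a=cv2.imread('pics/wrist7.png')[60:320,190:450];cv2.imwrite('pics/w7c.png',cv2.resize(a,None,fx=2.3,fy=2.3,interpolation=2))
where()"
```

```text
t 13.875 tcp in disp mm [-157.     2.4  127.5] F_d [5.5 3.  1.5] open 0.249 roterr [ 0.06 -0.01 -0.1 ]
t 13.925 tcp in disp mm [-157.     2.4  127.5] F_d [4.8 3.9 2.2] open 0.248 roterr [ 0.06 -0.02 -0.1 ]
```

View pics/w7c.png

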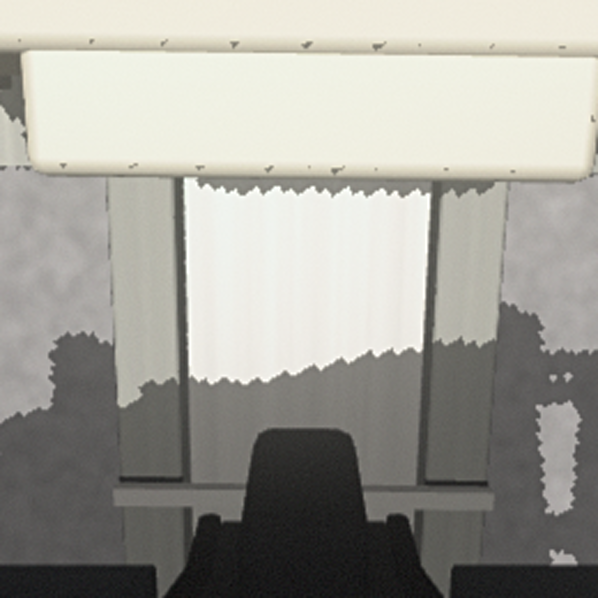

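The bar now stands over the line, with only a thin dark sliver showing behind it at crop (150,479). The lid is still shut and the slide is steady. Handing in.

```bash
python3 -c "
from rig import bot
print(bot.hand_in())"
```

```text
the job is handed in; nothing more can be done
None
```

The lid is shut, and I handed the job in at about 14 s with the gripper holding the slide at the line. The hand-in gives no verdict.

- **Lid:** I pushed it down along its arc at roughly 0.4 rad/s with the closed fingers. It stopped firmly at 14 N with the fingertips at z = 0.1703 m, which is the shut lid's top face. It still looked shut in the last wrist picture.
- **Gate:** I gripped the handle (opening 21.5 mm against its 22 mm width) and pulled it straight out. After the first pull the crossbar measured about 1 mm short of the line, so I nudged it 1 mm further. The tool has moved about 36 mm since the grip closed. In the last wrist picture, the bar stands over the line with a thin sliver of it visible behind.
- **Holding:** the tool was still, with about 5 to 5.5 N of spring pull measured against the 6.1 N expected at the line. The force reading wanders by about 1 N. A sideways load of 3 to 4 N on the handle remains, because the grip is about 1 mm off centre.
- **Bystanders:** the jar, can and cup were not touched and looked in place in the pictures I took. I did not measure the positions of any bystander again at the end, including the bottle and tub.

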